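# Slide a make-up palette out over the edge of the organizer tier

### The arm

A 7-joint arm with a two-finger parallel gripper is mounted at the origin on the work surface. World frame = base frame: x ahead of the robot, y to its left, z up, the work surface at z = 0. Lengths are in m, angles in rad, forces in N, time in s.
With the tool pointing down it reaches from about 0.425 to 0.975 m from the base axis. Payload 16.7 kg.
Tool frame: the origin (TCP) lies between the finger pads; the fingertips stand 25 mm ahead of it and the grasp point (between the pads) lies 6 mm ahead of it; x points along the fingers, y is the direction in which the jaws open and shut, and the axes are right-handed (so a half turn about x gives the same grasp; the last joint's range is limited). The gripper opens to 85 mm and grips with 20 to 120 N. Pads are 22 mm wide; open, the fingers measure 114 mm over their backs; the gripper's body (76 mm by 85 mm) begins 54 mm behind the grasp point. The pads swing forward as they close: fully open they stand 13 mm farther back than shut.
Start: joints at [1.194, 0.426, 0.074, 1.606, -0.034, 1.111, -0.067], TCP at [0.152, -0.658, 0.256] pointing down, gripper open.
Joint ranges: [-2.85, 2.85], [-0.5, 2.14], [-1.23, 1.37], [0.21, 2.46], [-1.02, 4.16], [0.16, 2.05], [-2.73, 2.73]. Speed limits (rad/s): [1.89, 1.89, 2.39, 2.39, 3.01, 3.01, 3.01].

### API

Orientations are given as a unit quaternion [w, x, y, z].
In Python, from cell import bot, eyes gives the robot as it stands. The module is installed in compiled form; this text tells all that it offers.
- The arm moves only by the shell command python3 -m jog 'ROWS' [OPENING]. ROWS is JSON, one flat list of numbers, 4 for each row, row after row: the shift along the tool's x, y, z in mm, then the turn about the tool's x in degrees. A call has 1 to 8 rows; each row is the pose to reach, as a shift and turn from the pose commanded when the call began, along the tool's axes at that moment; what a row does not reach only later rows make up. A row lasts 1/12 s, in which the tool goes at most 41.7 mm and 7.16 degrees, less where a joint would pass 70% of its speed; a pose out of reach is approached as far as the arm can. A call with a gripper value outside its range is refused whole. OPENING is the closure, from 0 (fully open) to 1 (shut), set as the call begins (- or left out, the last holds). The fingers move at their own pace and stop on an object; the grip force is fixed at half the most. Time passes only in rows, so rows that repeat a pose let the fingers close. It gives the time, the measured TCP pose, the force and the opening at its end, in the units of the state.
- bot.sense(): the state, without advancing time (a new reading comes with each control period).
- eyes.snapshot(name): name is "side" or "top" or "wrist"; returns a dict with "frame" (480x640x3 uint8, red, green, blue), "mtx" (3x3 intrinsics, pixels), "extrinsics" (4x4, takes a point from world to camera coordinates). Camera axes: x right, y down, z forward; pixel columns grow to the right and rows downward; lengths in m; the calibration is good to about 2 mm. A picture is of the moment at which its call begins. There is no depth.
- bot.finish_job(): hands the job in, once; it reports no verdict.
The state is a dict: "time_s": time; "joint_positions": joint angles; "joint_vel": joint speeds; "tau": joint torques, N m; "ee_pos": TCP position; "ee_rot": TCP orientation; "wrist_force": force on the tool from outside, world axes, zero at the start; "wrist_torque": the same for the moment, N m; "finger_gap": finger opening in m.
Only numpy, scipy, OpenCV 4.12 (cv2) and the standard library are available. Lean on these libraries where they do the work, as an engineer would, in place of code of your own. Each camera call takes 0.05 s, during which the arm holds its last target.

### The job

Push the rose-coloured make-up palette along the top of the low grey organizer tier, towards the tier's front (the side nearest the robot), until the gold band across the palette lies right over the tier's front edge, so that the part beyond the band hangs out for someone to pick up. Leave it sitting square to that edge; it must stay flat on the tier the whole time, not lifted or tipped. Leave the dish, the perfume bottle, the hairbrush and the eyelash curler where they are.

Things in the scene. Friction and masses are not known exactly. Their poses are not given: they have to be found in the camera images.
- riser: fixed low organizer tier: a flat-topped acrylic block with a smoke-grey top and pale sides, 240 (x) x 320 (y) x 45 mm high. Origin: centre of its underside. Its own -x side is the front, nearest the robot, with a dark line along the top edge and two false drawer fronts; its position and yaw (up to about 20 degrees) vary. Top is 45 mm above the vanity top (z = 0), without rim or lip.
- riser_edge (a point): middle of the tier's top front edge (at -120, 0, 45 mm in the tier's frame); axes as the tier's: x points from the front edge back over the tier, y along the edge, z up
- palette: loose closed flat make-up palette, rose-coloured with one gold band, 120 (x) x 96 (y) x 12 mm thick, about 0.16 kg; too wide for a grasp across. It lies flat on the tier, turned up to about 17 degrees from square to it. Origin: centre of its underside; x runs along the 120 mm length, -x towards the tier's front edge. It slides easily and would tip off the tier if pushed out by half its length.
- palette_band (a point): centre of the gold band, on the palette's top face (at -30, 0, 12 mm in the palette's frame). The band is 14 mm wide, runs right across the palette along its y, 23 to 37 mm behind the palette's front end; axes as the palette's
- dish: loose small round white ceramic dish, 84 mm across, 18 mm high, on the tier beside the palette (left or right of it). Origin: centre of its underside. Leave alone.
- perfume: loose perfume bottle on the vanity top beside the tier, at the tier's right end (-y): square amber glass body 44 x 44 x 60 mm, black round twist cap, 94 mm high in all. Origin: centre of its underside. Leave alone.
- hairbrush: loose pink hairbrush lying bristles up on the vanity top beside the tier's left end (+y), about 228 mm long, 56 mm wide, 26 mm high; handle towards its -x. Origin: on its underside, 100 mm from the handle's end. Leave alone.
- curler: loose steel eyelash curler lying flat on the vanity top to the right of the perfume bottle, about 106 x 70 x 19 mm, finger loops towards its -x. Origin: near its middle, on the vanity top. Leave alone.

How it is judged:
At the end, for the whole second after the job is handed in: The gold band's centre is within 7 mm of the tier's front edge; the palette is square to it within 0.15 rad, most of its width over the tier, flat on its top and at rest; dish, perfume bottle, hairbrush and curler are within 20 mm of their starts (x of palette_band in the frame of riser_edge between -0.007 and 0.007 m and y of palette in the frame of riser_edge between -0.14 and 0.14 m and angle between the x axis of palette and the x axis of riser, either way round below 0.15 rad and z of palette in the frame of riser_edge between -0.003 and 0.003 m and angle between palette's own z axis and vertical below 0.04 rad and linear speed of palette below 0.01 m/s and distance of each of dish, perfume, hairbrush, curler from where it was at the start of the episode below 0.02 m); the robot touches nothing.
It fails at once if the palette is lifted off the tier or falls from it (z of palette in the frame of riser_edge above 0.008 m or z of palette in the frame of riser_edge below -0.008 m).
It fails at once if the palette is tipped up (angle between palette's own z axis and vertical above 0.12 rad).
It fails at once if a bystander (dish, perfume bottle, hairbrush, curler) is moved by more than 20 mm (distance of any of dish, perfume, hairbrush, curler from where it was at the start of the episode above 0.02 m).
It fails at once if the perfume bottle is tipped (angle between perfume's own z axis and vertical above 0.3 rad).
It also fails if it takes over 34 s, if anything falls off the work surface, if the arm or the gripper's body presses on something with over 40 N, if the wrist force passes 120 N, or if a joint passes its speed limit or range.

## Working session

There is one attempt and no reset: what is moved stays moved. The work goes in short steps, Python scripts to look and compute and a shell command to move; the robot and the scene stay as the last step left them, time stands still between calls to the robot, and variables do not carry over. Pictures are saved under pics/ and viewed, and the job is handed in when it is done.

```bash
mkdir -p pics; python3 - <<'E'
from cell import bot, eyes
import cv2,pickle
s=bot.sense();print(s['time_s'],s['ee_pos'],s['ee_rot'],s['finger_gap'])
d={}
for n in ['top','side']:
    d[n]=eyes.snapshot(n);cv2.imwrite(f'pics/{n}0.png',d[n]['frame'][:,:,::-1])
    print(n,d[n]['mtx'],d[n]['extrinsics'])
pickle.dump(d,open('d0.pkl','wb'))
E
```

```text
0.0 [ 0.15229246 -0.65717298  0.2555606 ] [-0.07985214 -0.7024342  -0.08080962  0.7026234 ] 0.08584868823857925
top [[530.84248546   0.         318.69411952]
 [  0.         530.84248546 230.44590771]
 [  0.           0.           1.        ]] [[-0.00178    -0.99981728 -0.0190327  -0.01587534]
 [-0.98962893  0.00449502 -0.14357704  0.55255046]
 [ 0.14363636  0.01857975 -0.98945611  0.94520926]
 [ 0.          0.          0.          1.        ]]
side [[588.15724345   0.         319.14186688]
 [  0.         588.15724345 245.41153108]
 [  0.           0.           1.        ]] [[-0.77243355 -0.63507573 -0.00502324  0.42959107]
 [-0.49161736  0.60291709 -0.62833379  0.34472652]
 [ 0.40206813 -0.48287658 -0.77792764  0.81960382]
 [ 0.          0.          0.          1.        ]]
```

View pics/top0.png

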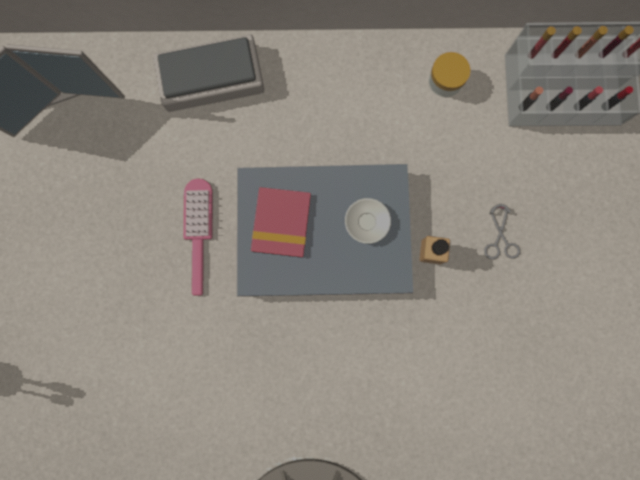

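View pics/side0.png

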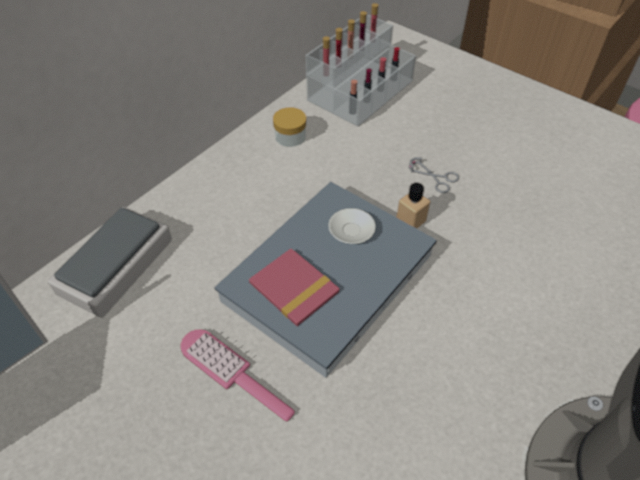

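Top view: the palette is centred near (281,222) on the tier (corners about (237,168), (406,165), (412,294), (237,296)). Its gold band is at (279,238) and the dish at (368,221). I'll measure these properly next.

```bash
cat > h.py <<'E'
import numpy as np,cv2
from scipy.optimize import least_squares
def proj(c,P):
    r=cv2.Rodrigues(c['extrinsics'][:3,:3])[0]
    return cv2.projectPoints(np.float64(P).reshape(-1,1,3),r,c['extrinsics'][:3,3],c['mtx'],None)[0][:,0]
def back(c,px,z):
    px=np.atleast_2d(px).astype(float);R=c['extrinsics'][:3,:3];t=c['extrinsics'][:3,3]
    o=-R.T@t;d=np.c_[px,np.ones(len(px))]@np.linalg.inv(c['mtx']).T@R
    return (o+d*((z-o[2])/d[:,2])[:,None])
def hsv(c): return cv2.cvtColor(c['frame'],cv2.COLOR_RGB2HSV)
def big(m):
    n,l,s,_=cv2.connectedComponentsWithStats(m.astype(np.uint8));
    return l==1+np.argmax(s[1:,4])
def masks(c):
    H=hsv(c);h,s,v=[H[...,i].astype(int) for i in range(3)]
    rose=((h>165)|(h<6))&(s>90)
    gold=(h>8)&(h<28)&(s>120)
    return rose,gold,H
E
python3 - <<'E'
from h import *
import pickle
d=pickle.load(open('d0.pkl','rb'))
for n,(p,b,g,q) in {'top':((281,210),(279,238),(330,270),(300,200)),'side':((290,280),(310,295),(380,270),(290,280))}.items():
    c=d[n];H=hsv(c)
    for x in (p,b,g):print(n,x,H[x[1],x[0]],c['frame'][x[1],x[0]])
# edge profile across tier front in top image
c=d['top'];g=c['frame']
for u in (250,320,390):
    print(u,g[284:304,u].tolist())
E
```

```text
top (281, 210) [177 109 148] [148  85  92]
top (279, 238) [ 21 163 155] [155 124  56]
top (330, 270) [103  16 112] [105 109 112]
side (290, 280) [175 104 152] [152  90 100]
side (310, 295) [ 16 123 157] [157 121  81]
side (380, 270) [103  30 120] [106 114 120]
250 [[104, 107, 112], [105, 108, 113], [103, 107, 111], [104, 108, 111], [104, 108, 112], [105, 107, 111], [106, 109, 112], [103, 107, 110], [106, 108, 112], [104, 108, 111], [101, 104, 107], [101, 101, 101], [123, 118, 112], [151, 145, 135], [162, 154, 144], [163, 156, 145], [162, 155, 145], [159, 152, 142], [160, 153, 142], [157, 150, 140]]
320 [[103, 108, 111], [102, 107, 110], [103, 108, 111], [105, 110, 113], [103, 107, 111], [104, 109, 111], [104, 108, 111], [105, 110, 113], [102, 107, 111], [98, 101, 105], [95, 95, 93], [108, 103, 96], [117, 112, 103], [117, 112, 103], [117, 111, 104], [117, 111, 104], [127, 121, 111], [143, 137, 126], [154, 147, 137], [157, 149, 140]]
390 [[102, 109, 111], [102, 108, 111], [102, 109, 111], [104, 110, 112], [102, 108, 111], [103, 108, 111], [102, 108, 111], [102, 108, 110], [103, 106, 107], [102, 101, 99], [110, 106, 99], [116, 111, 104], [118, 111, 104], [116, 110, 102], [118, 112, 104], [127, 122, 113], [146, 139, 130], [157, 149, 139], [158, 151, 141], [157, 150, 140]]
```

```bash
cat >> h.py <<'E'
def contour(m):
    cs,_=cv2.findContours(m.astype(np.uint8),cv2.RETR_EXTERNAL,cv2.CHAIN_APPROX_NONE)
    return max(cs,key=cv2.contourArea)[:,0].astype(float)
def fitrect(P,a,b,x0,fixed_bias=False):
    # signed distance to rect of half sizes a+e,b+e
    def f(q):
        c,s=np.cos(q[2]),np.sin(q[2]);d=P[:,:2]-q[:2]
        x=abs(d[:,0]*c+d[:,1]*s)-a-q[3];y=abs(-d[:,0]*s+d[:,1]*c)-b-q[3]
        return np.maximum(x,y)*1e3
    r=least_squares(f,list(x0)+[0],loss='soft_l1',f_scale=1.0)
    return r.x,np.sqrt(np.median(r.fun**2))
def tier(c,x0=(0.66,0.0,0.0)):
    r,g,b=[cv2.GaussianBlur(c['frame'],(3,3),0)[...,i].astype(int) for i in range(3)]
    rose,gold,H=masks(c)
    m=(b-r>3)
    m=big(cv2.morphologyEx((m).astype(np.uint8),cv2.MORPH_OPEN,np.ones((3,3))))
    return fitrect(back(c,contour(m),.045),.12,.16,x0)
def palette(c,x0):
    rose,gold,H=masks(c);h,s,v=[H[...,i].astype(int) for i in range(3)]
    m=(((h>165)|(h<28))&(s>75)).astype(np.uint8)
    X=back(c,np.argwhere(np.ones(m.shape))[:,::-1],.057).reshape(*m.shape,3)
    m&=(np.hypot(X[...,0]-x0[0],X[...,1]-x0[1])<.095).astype(np.uint8)
    m=big(cv2.morphologyEx(m,cv2.MORPH_OPEN,np.ones((3,3))))
    f=fitrect(back(c,contour(m),.057),.06,.048,x0)
    gm=big(m&(h>8)&(h<28))
    gp=back(c,np.argwhere(gm)[:,::-1],.057)
    return f,gp.mean(0),contour(m)
E
python3 - <<'E'
from h import *
import pickle
d=pickle.load(open('d0.pkl','rb'))
np.set_printoptions(precision=4,suppress=True)
for n in d:
    c=d[n];t=tier(c);print(n,'tier',t)
    x0=back(c,[(281,222)] if n=='top' else [(296,286)],.057)[0][:2]
    p=palette(c,(x0[0],x0[1],-.1));print('pal',p[0],'gold',p[1])
    im=c['frame'][:,:,::-1].copy()
    for q,a,b,z in((t[0],.12,.16,.045),(p[0][0],.06,.048,.057)):
        C,S=np.cos(q[2]),np.sin(q[2])
        W=[(q[0]+C*i*a-S*j*b,q[1]+S*i*a+C*j*b,z) for i,j in((1,1),(1,-1),(-1,-1),(-1,1))]
        cv2.polylines(im,[np.int32(np.round(proj(c,W)))],True,(0,255,0),1)
        if z>.05:
            e=q[:2]-.03*np.array([C,S]);print('band from rect',e); 
    dc=back(c,[(368,215)] if n=='top' else [(352,226)],.06);print('dish',dc)
    cv2.imwrite(f'pics/fit_{n}.png',im)
E
```

```text
top tier (array([ 0.5546, -0.0266,  0.0172, -0.0033]), np.float64(0.4020542604347842))
pal (array([ 0.5669,  0.0516, -0.1146, -0.0011]), np.float64(0.49632971654232527)) gold [0.5377 0.0551 0.057 ]
band from rect [0.5371 0.0551]
dish [[ 0.5776 -0.1079  0.06  ]]
side tier (array([ 0.5518, -0.0167,  0.0134,  0.0025]), np.float64(2.0999993825822707))
pal (array([ 0.5643,  0.0561, -0.1158,  0.0005]), np.float64(0.3842426779765615)) gold [0.5371 0.0599 0.057 ]
band from rect [0.5345 0.0596]
dish [[ 0.5662 -0.1051  0.06  ]]
```

```bash
python3 -c "
import cv2,numpy as np
a=cv2.imread('pics/fit_top.png')[150:310,170:460];b=cv2.imread('pics/fit_side.png')[170:390,200:450]
a=cv2.resize(a,(400,220));b=cv2.resize(b,(400,352))
a=cv2.copyMakeBorder(a,0,132,0,0,0);cv2.imwrite('pics/fit.png',np.hstack([a,b]))"
```

```text
(no output)
```

View pics/fit.png

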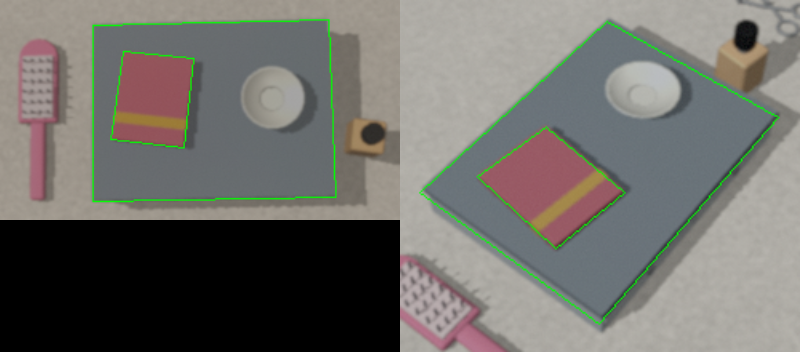

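Both views agree: the band is about 104 mm behind the front edge, and the palette is turned −0.13 rad relative to the tier. I'll push its back end with two half-open fingertips, with the jaws parallel to the edge.

```bash
cat > plan.py <<'E'
import numpy as np,sys
from scipy.spatial.transform import Rotation as Ro
from cell import bot
np.set_printoptions(precision=3,suppress=True)
def plan(target,yaw):
    s=bot.sense();q=s['ee_rot'];R=Ro.from_quat([*q[1:],q[0]]).as_matrix();p=np.array(s['ee_pos'])
    print('t',s['time_s'],'pos',p,'gap',s['finger_gap'],'F',s['wrist_force']);print(R)
    print('shift mm',R.T@(np.array(target)-p)*1e3)
    yd=np.array([-np.sin(yaw),np.cos(yaw),0]);v=R.T@yd;a=np.degrees(np.arctan2(v[2],v[1]));print('turn',a,'or',(a+180+180)%360-180)
    print('joints',np.array(s['joint_positions']))
if __name__=='__main__': plan([float(a) for a in sys.argv[1:4]],float(sys.argv[4]))
E
python3 plan.py .66 .047 .15 .0155
```

```text
t 0.1 pos [ 0.152 -0.657  0.256] gap 0.08543340569116531 F [-0.729 -0.192 -0.409]
[[-0.     0.226 -0.974]
 [ 0.001 -0.974 -0.226]
 [-1.    -0.001  0.   ]]
shift mm [ 106.272 -571.309 -653.584]
turn -167.8390564634491 or 12.160943536550889
joints [ 1.194  0.427  0.074  1.607 -0.034  1.111 -0.067]
```

```bash
python3 -m jog '[0,-210,-240,12, 0,-210,-240,12, 0,-210,-240,12, 0,-210,-240,12, 0,-210,-240,12, 0,-210,-240,12, 0,-210,-240,12, 0,-210,-240,12]' 0.5; python3 plan.py .66 .047 .15 .0155
```

```text
time_s: 0.77
ee_pos: [0.3408, -0.3952, 0.2563]
ee_rot: [0.007, 0.707, 0.008, -0.707]
wrist_force: [0.7, -1.8, 1.1]
finger_gap: 0.0425
t 0.7667 pos [ 0.341 -0.395  0.256] gap 0.04254694144613249 F [ 0.679 -1.812  1.13 ]
[[ 0.     0.021 -1.   ]
 [ 0.001 -1.    -0.021]
 [-1.    -0.001 -0.   ]]
shift mm [ 106.704 -435.31  -328.419]
turn -179.6771186104939 or 0.322881389506108
joints [ 0.769  0.179 -0.037  1.944  0.007  1.02  -0.821]
```

```bash
python3 -m jog '[0,-260,-196,0, 0,-260,-196,0, 0,-260,-196,0, 0,-260,-196,0, 0,-260,-196,0, 0,-260,-196,0, 0,-260,-196,0, 0,-260,-196,0]'; python3 plan.py .66 .05 .12 .0155
```

```text
time_s: 1.43
ee_pos: [0.5312, -0.1322, 0.2563]
ee_rot: [0.007, 0.707, 0.007, -0.707]
wrist_force: [0.9, -1.2, 0.7]
finger_gap: 0.0423
t 1.4333 pos [ 0.531 -0.132  0.256] gap 0.04234109440772301 F [ 0.877 -1.173  0.669]
[[ 0.     0.02  -1.   ]
 [ 0.001 -1.    -0.02 ]
 [-1.    -0.001 -0.   ]]
shift mm [ 136.428 -179.589 -132.331]
turn -179.75755078620236 or 0.2424492137976415
joints [ 0.347  0.232 -0.256  1.88   0.067  1.038 -1.488]
```

```bash
python3 -m jog '[0,-180,-132,0, 0,-180,-132,0, 0,-180,-132,0, 0,-180,-132,0, 0,-180,-132,0, 0,-180,-132,0, 136,-180,-132,0, 136,-180,-132,0]'; python3 -m jog '[40,0,0,0, 60,0,0,0, 60,0,0,0, 60,0,0,0]';python3 - <<'E'
from cell import bot, eyes
import cv2,pickle
s=bot.sense();print(s['time_s'],s['ee_pos'],s['ee_rot'],s['finger_gap'])
for n in ['side','wrist','top']:
    c=eyes.snapshot(n);pickle.dump(c,open(n+'1.pkl','wb'));cv2.imwrite(f'pics/{n}1.png',c['frame'][:,:,::-1])
E
```

```text
time_s: 2.1
ee_pos: [0.6603, 0.0492, 0.1735]
ee_rot: [0.007, 0.709, 0.008, -0.706]
wrist_force: [1.2, -0.4, -1.6]
finger_gap: 0.0427
time_s: 2.43
ee_pos: [0.6583, 0.0472, 0.1124]
ee_rot: [-0.006, -0.706, -0.007, 0.708]
wrist_force: [1.5, 0.3, 0.9]
finger_gap: 0.0428
2.4333 [0.65826967 0.04719025 0.11244716] [-0.00649784 -0.7063544  -0.00652198  0.70779849] 0.042805820631183746
```

View pics/side1.png

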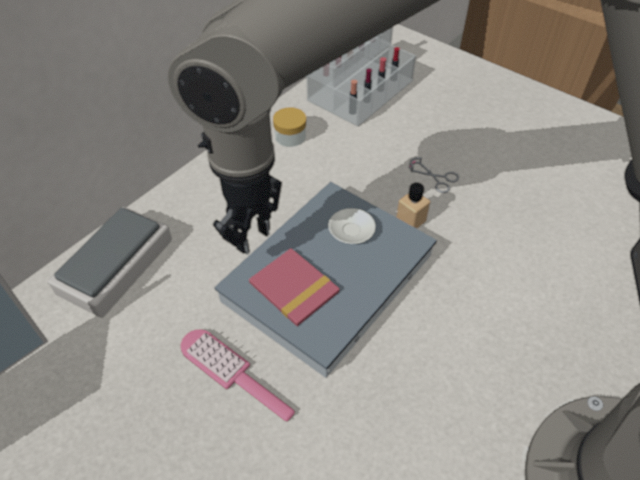

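View pics/wrist1.png

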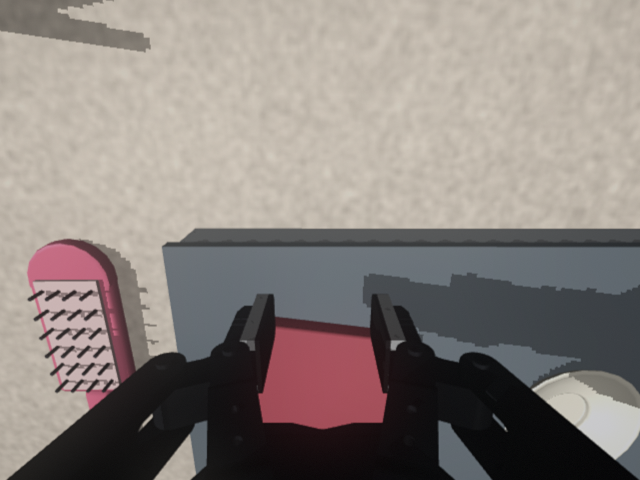

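View pics/top1.png

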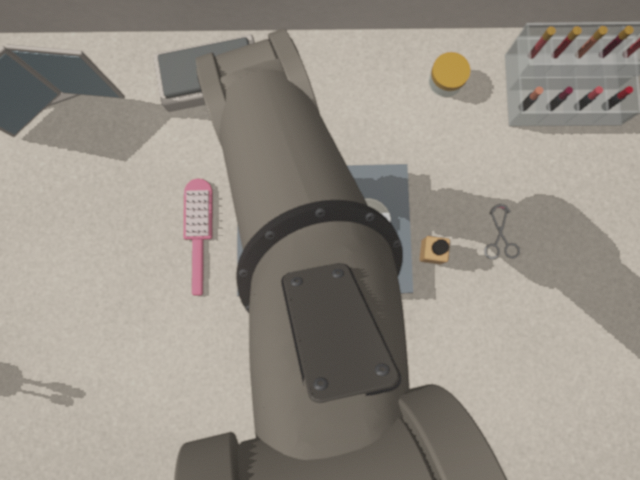

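Side view: the gripper is above the tier's back strip, behind the palette, with its tips near (240,245) and (265,232). Wrist view: the palette's back edge is at (320,325), between the two pads, with the tier's back edge above it at row 243. Next I lower it.

```bash
python3 -m jog '[15,0,-2,0, 34,0,-2,0, 34,0,-2,0, 34,0,-2,0, 34,0,-2,0, 34,0,-2,0]';python3 - <<'E'
from cell import bot, eyes
import cv2,pickle
s=bot.sense();print(s['time_s'],s['ee_pos'],s['ee_rot'],s['wrist_force'])
for n in ['side','wrist']:
    c=eyes.snapshot(n);pickle.dump(c,open(n+'2.pkl','wb'))
    im=c['frame'][:,:,::-1]
    if n=='side': im=cv2.resize(im[150:330,180:420],(800,600),interpolation=cv2.INTER_CUBIC)
    cv2.imwrite(f'pics/{n}2.png',im)
E
```

```text
time_s: 3.08
ee_pos: [0.6614, 0.0473, 0.0803]
ee_rot: [0.006, 0.708, 0.007, -0.706]
wrist_force: [-0.1, -0.4, 0.1]
finger_gap: 0.0426
3.0833 [0.66137672 0.04725951 0.08034154] [ 0.00635891  0.70767724  0.00650235 -0.70647732] [-0.14207416 -0.41091401  0.08447627]
```

View pics/side2.png

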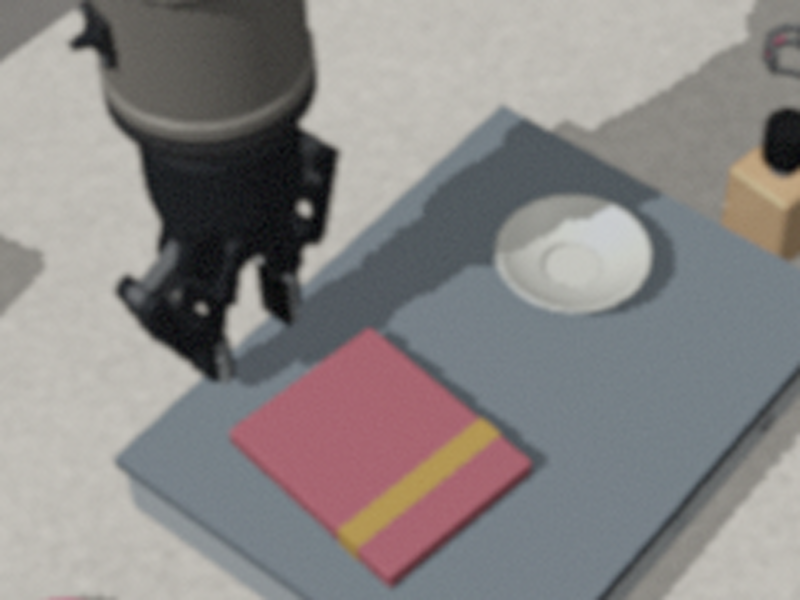

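View pics/wrist2.png

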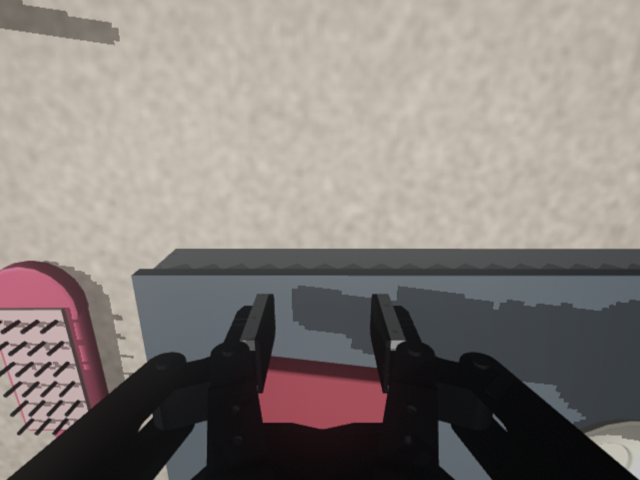

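```bash
python3 - <<'E'
from h import *
import pickle
c=pickle.load(open('side2.pkl','rb'))
for z in (.05,.055,.06,.065): print(z,proj(c,[(.650,.0685,z),(.65,.076,z),(.672,.076,z),(.65,.026,z)]).round(1).tolist())
s=lambda u,v:(180+u/3.3333,150+v/3.3333)
print(s(232,380),s(218,380),s(292,322))
w=pickle.load(open('wrist2.pkl','rb'))
for z in (.05,.055,.06,.065): print(z,proj(w,[(.650,.0685,z),(.672,.0685,z),(.65,.026,z)]).round(1).tolist())
E
```

```text
0.05 [[251.4, 265.8], [248.3, 268.6], [239.1, 262.1], [268.2, 250.8]]
0.055 [[251.1, 264.1], [248.1, 266.8], [238.8, 260.3], [267.9, 249.0]]
0.06 [[250.8, 262.3], [247.8, 265.0], [238.5, 258.5], [267.7, 247.2]]
0.065 [[250.5, 260.5], [247.5, 263.3], [238.1, 256.8], [267.5, 245.4]]
(249.60069600696008, 264.00114001140014) (245.40065400654007, 264.00114001140014) (267.6008760087601, 246.6009660096601)
0.05 [[278.4, 321.4], [277.4, 278.9], [368.4, 322.8]]
0.055 [[277.2, 327.3], [276.1, 283.7], [369.7, 328.7]]
0.06 [[275.9, 333.5], [274.7, 288.9], [371.2, 334.9]]
0.065 [[274.4, 340.1], [273.2, 294.4], [372.7, 341.6]]
```

The tips are about 20 mm ahead of the TCP, at z ≈ 0.060. I'll lower 11 mm and check the force before pushing.

```bash
python3 -m jog '[4,0,0,0, 8,0,0,0, 11,0,0,0, 11,0,0,0, 11,0,0,0, 11,0,0,0]'; python3 -m jog '[0,0,5,0, 0,0,10,0, 0,0,15,0, 0,0,20,0, 0,0,25,0, 0,0,30,0, 0,0,35,0, 0,0,40,0]'; python3 plan.py .55 .047 .07 .0155
```

```text
time_s: 3.68
ee_pos: [0.6607, 0.0471, 0.0682]
ee_rot: [-0.006, -0.707, -0.006, 0.707]
wrist_force: [-3.4, -0.8, 10.6]
finger_gap: 0.0426
time_s: 4.35
ee_pos: [0.6206, 0.0465, 0.0683]
ee_rot: [0.006, 0.707, 0.007, -0.707]
wrist_force: [4.5, 0.6, 5.0]
finger_gap: 0.0427
t 4.35 pos [0.621 0.047 0.068] gap 0.04268282395461181 F [4.468 0.619 5.012]
[[ 0.001  0.018 -1.   ]
 [ 0.    -1.    -0.018]
 [-1.    -0.    -0.001]]
shift mm [-1.806 -1.765 70.562]
turn -179.83794760037165 or 0.16205239962835094
joints [ 0.038  0.574 -0.283  1.85   0.225  0.748 -1.921]
```

There is a slight upward force (5–10 N), so the tips may be rubbing the tier. I'll back off, raise 2 mm and look.

```bash
python3 -m jog '[0,0,-3,0, -2,0,-3,0, -2,0,-3,0, -2,0,-3,0]';python3 - <<'E'
from cell import bot, eyes
import cv2,pickle
s=bot.sense();print(s['time_s'],s['ee_pos'],s['wrist_force'])
for n in ['side']:
    c=eyes.snapshot(n);pickle.dump(c,open(n+'3.pkl','wb'))
    im=c['frame'][:,:,::-1]
    if n=='side': im=cv2.resize(im[150:390,180:500],(800,600),interpolation=cv2.INTER_CUBIC)
    cv2.imwrite(f'pics/{n}3.png',im)
E
```

```text
time_s: 4.68
ee_pos: [0.6229, 0.0464, 0.0696]
ee_rot: [-0.007, -0.707, -0.006, 0.707]
wrist_force: [1.0, -0.3, 0.6]
finger_gap: 0.0423
4.6833 [0.62294174 0.04641028 0.06959587] [ 1.02085641 -0.2950591   0.60802498]
```

View pics/side3.png

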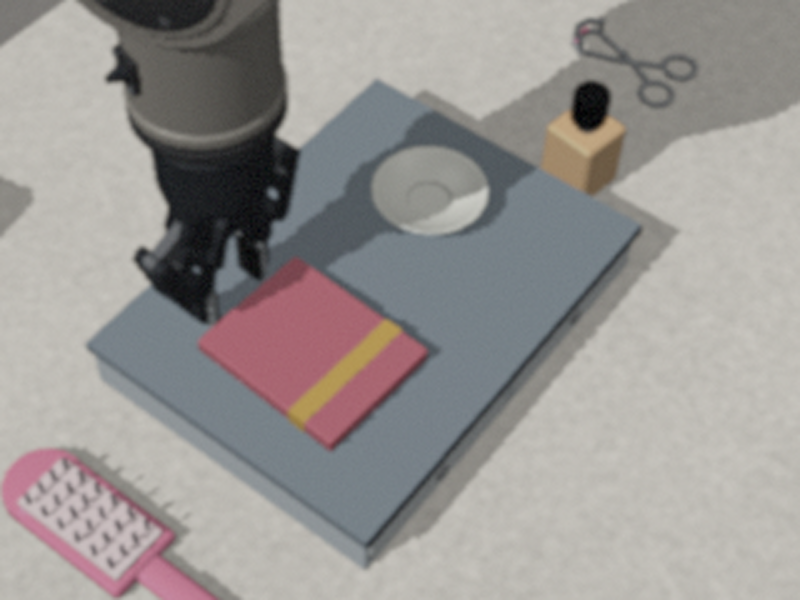

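The palette is moving and has squared up, and the contact force is gone. The push continues.

```bash
python3 -m jog '[0,0,5,0, 0,0,11,0, 0,0,17,0, 0,0,23,0, 0,0,29,0, 0,0,35,0, 0,0,41,0, 0,0,46,0]';python3 -m jog '[0,0,4,0, 0,0,8,0, 0,0,12,0, 0,0,15,0, 0,0,18,0, 0,0,20,0, 0,0,20,0, 0,0,20,0]'; cat > meas.py <<'E'
from h import *
import sys,pickle
from cell import bot,eyes
from scipy.spatial.transform import Rotation
k=sys.argv[1]
np.set_printoptions(precision=4,suppress=True)
s=bot.sense();print(s['time_s'],np.array(s['ee_pos']),np.array(s['wrist_force']))
for n in sys.argv[2].split(','):
    c=eyes.snapshot(n);pickle.dump(c,open(n+k+'.pkl','wb'))
    im=c['frame'][:,:,::-1]
    if n=='side': im=cv2.resize(im[150:390,180:500],(800,600),interpolation=cv2.INTER_CUBIC)
    if n=='top': im=cv2.resize(im[140:320,200:440],(800,600),interpolation=cv2.INTER_CUBIC)
    cv2.imwrite(f'pics/{n}{k}.png',im)
    q=tier(pickle.load(open('d0.pkl','rb'))[n])[0]  # tier from same camera, unoccluded
    p,g,ct=palette(c,(.47,.05,.015))
    a=q[2];u=np.array([np.cos(a),np.sin(a)]);y=np.array([-u[1],u[0]])
    b=p[0][:2]-.03*np.array([np.cos(p[0][2]),np.sin(p[0][2])])
    print(n,p[0],p[1],'relyaw',p[0][2]-a,'band x mm (rect)',((b-q[:2])@u+.12)*1e3,'(gold)',((g[:2]-q[:2])@u+.12)*1e3,'y',(b-q[:2])@y*1e3)
E
python3 meas.py 4 side
```

```text
time_s: 5.4
ee_pos: [0.577, 0.0457, 0.0701]
ee_rot: [-0.007, -0.707, -0.007, 0.707]
wrist_force: [1.3, -0.1, -0.4]
finger_gap: 0.0428
time_s: 6.07
ee_pos: [0.5576, 0.0453, 0.07]
ee_rot: [-0.006, -0.707, -0.007, 0.707]
wrist_force: [-0.2, 0.2, 0.5]
finger_gap: 0.0428
6.0667 [0.5576 0.0453 0.07  ] [-0.2171  0.1679  0.4768]
side [0.4846 0.0467 0.0173 0.0005] 0.6459889658681457 relyaw 0.003906895710545649 band x mm (rect) 23.633312589118134 (gold) 24.956340511387314 y 64.2061360938262
```

View pics/side4.png

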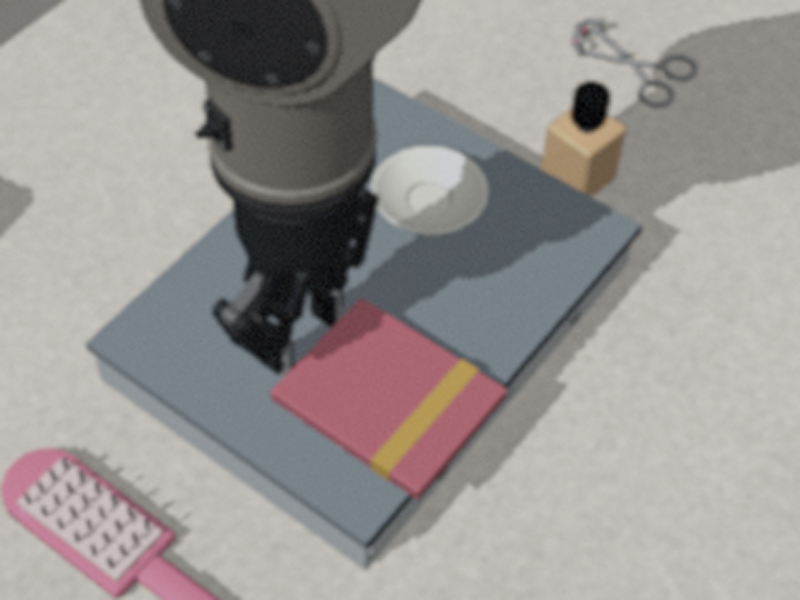

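The palette is square (rel. yaw 0.004) with about 24 mm to go. I'll push 17 mm, then back off for an unobstructed check.

```bash
python3 -m jog '[0,0,3,0, 0,0,6,0, 0,0,9,0, 0,0,12,0, 0,0,15,0, 0,0,17,0, 0,0,17,0, 0,0,17,0]';python3 meas.py 5 side,top
```

```text
time_s: 6.78
ee_pos: [0.5405, 0.045, 0.07]
ee_rot: [-0.007, -0.707, -0.006, 0.707]
wrist_force: [0.2, 0.4, -0.1]
finger_gap: 0.0425
6.7833 [0.5405 0.045  0.07  ] [ 0.1624  0.3958 -0.0848]
side [0.4676 0.0465 0.0162 0.0003] 0.7463105840345797 relyaw 0.0028411596619669893 band x mm (rect) 6.601562971316574 (gold) 7.639939043091765 y 64.24195706453597Traceback (most recent call last):
  File "meas.py", line 15, in <module>
    p,g,ct=palette(c,(.47,.05,.015))
           ~~~~~~~^^^^^^^^^^^^^^^^^^
  File "h.py", line 41, in palette
    m=big(cv2.morphologyEx(m,cv2.MORPH_OPEN,np.ones((3,3))))
  File "h.py", line 13, in big
    return l==1+np.argmax(s[1:,4])
                ~~~~~~~~~^^^^^^^^^
    return _wrapfunc(a, 'argmax', axis=axis, out=out, **kwds)
    return bound(*args, **kwds)
ValueError: attempt to get argmax of an empty sequence
```

View pics/side5.png

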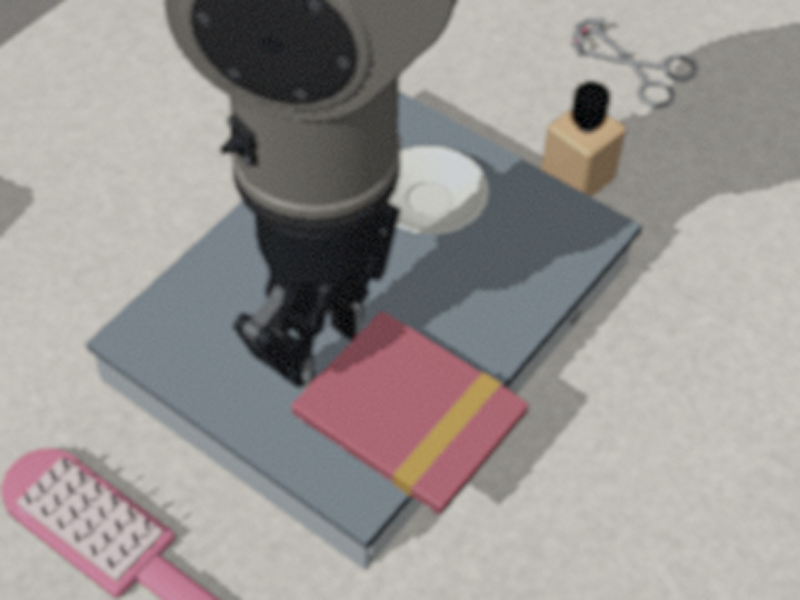

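View pics/top5.png

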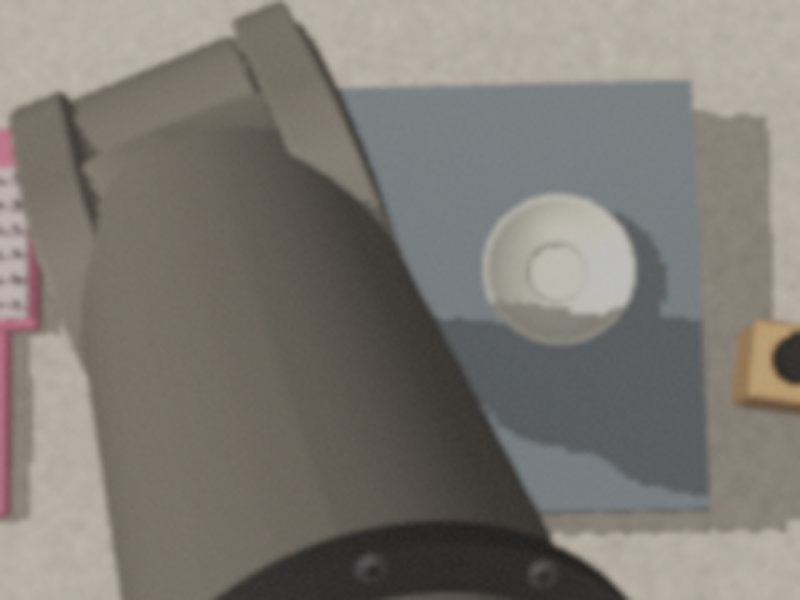

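The arm hides the palette in the top view. Before the last few mm I'll pin down the front edge using averaged intensity profiles in the unobstructed first images.

```bash
python3 - <<'E'
from h import *
import pickle
d=pickle.load(open('d0.pkl','rb'))
for n in d:
    c=d[n];q=tier(c)[0];a=q[2];u=np.array([np.cos(a),np.sin(a)]);y=np.array([-u[1],u[0]])
    print(n,q)
    for nm,X in(('front',np.arange(-.132,-.107,.001)),('back',np.arange(.11,.132,.001))):
        print(nm)
        for x in X:
            Y=np.linspace(-.13,.13,300)
            P=np.c_[q[0]+u[0]*x+y[0]*Y,q[1]+u[1]*x+y[1]*Y,0*Y+.045]
            p=proj(c,P).astype(np.float32)
            v=cv2.remap(c['frame'],p[None,:,0],p[None,:,1],cv2.INTER_LINEAR)[0].astype(float).mean(0)
            print(round(x*1e3),v.round(0),end=' | ')
        print()
# band & profile in side5 along palette x
c=pickle.load(open('side5.pkl','rb'))
p,g,ct=palette(c,(.47,.05,.015));q=p[0];print(q)
a=q[2];u=np.array([np.cos(a),np.sin(a)]);y=np.array([-u[1],u[0]])
for x in np.arange(-.066,-.01,.001):
    Y=np.linspace(-.04,.04,100);P=np.c_[q[0]+u[0]*x+y[0]*Y,q[1]+u[1]*x+y[1]*Y,0*Y+.057]
    pp=proj(c,P).astype(np.float32);v=cv2.remap(c['frame'],pp[None,:,0],pp[None,:,1],cv2.INTER_LINEAR)[0].astype(float).mean(0)
    print(round(x*1e3),v.round(0),end=' | ')
E
```

```text
top [ 0.55460762 -0.02662742  0.01723688 -0.00327308]
front
-132 [143. 136. 126.] | -131 [134. 128. 118.] | -130 [126. 120. 112.] | -129 [121. 116. 107.] | -128 [119. 113. 105.] | -127 [118. 113. 104.] | -126 [118. 112. 104.] | -125 [118. 112. 104.] | -124 [117. 111. 103.] | -123 [115. 110. 102.] | -122 [112. 106.  99.] | -121 [107. 103.  97.] | -120 [101.  99.  96.] | -119 [98. 99. 98.] | -118 [ 99. 102. 103.] | -117 [101. 105. 107.] | -116 [103. 107. 110.] | -115 [104. 108. 111.] | -114 [104. 109. 111.] | -113 [104. 109. 112.] | -112 [104. 109. 111.] | -111 [104. 108. 111.] | -110 [104. 108. 111.] | -109 [104. 109. 111.] | -108 [104. 109. 111.] | -107 [104. 108. 111.] | 
back
110 [104. 108. 111.] | 111 [104. 108. 111.] | 112 [104. 108. 111.] | 113 [104. 109. 111.] | 114 [104. 109. 111.] | 115 [104. 108. 111.] | 116 [104. 108. 111.] | 117 [105. 109. 112.] | 118 [109. 112. 113.] | 119 [116. 117. 117.] | 120 [126. 125. 122.] | 121 [137. 134. 128.] | 122 [147. 142. 134.] | 123 [153. 147. 138.] | 124 [157. 150. 140.] | 125 [158. 151. 141.] | 126 [158. 151. 141.] | 127 [158. 152. 141.] |
[... 1957 characters left out ...]
3. 115.] | -40 [170. 103. 115.] | -39 [170. 103. 114.] | -38 [170. 107. 112.] | -37 [171. 116. 108.] | -36 [174. 128. 102.] | -35 [177. 140.  95.] | -34 [179. 148.  89.] | -33 [180. 152.  86.] | -32 [181. 153.  86.] | -31 [181. 153.  86.] | -30 [181. 153.  86.] | -29 [181. 153.  86.] | -28 [181. 153.  86.] | -27 [181. 153.  86.] | -26 [181. 153.  86.] | -25 [181. 153.  86.] | -24 [180. 151.  88.] | -23 [179. 145.  92.] | -22 [177. 136.  99.] | -21 [174. 124. 106.] | -20 [171. 112. 111.] | -19 [170. 106. 114.] | -18 [170. 103. 115.] | -17 [170. 103. 115.] | -16 [170. 103. 115.] | -15 [170. 103. 115.] | -14 [170. 103. 115.] | -13 [170. 103. 115.] | -12 [170. 103. 115.] | -11 [170. 103. 115.] |
```

With the profiles, top and side agree to 0.1 mm on the starting band offset (104.0 and 103.9 mm). The remaining push is about 5.2 mm.

```bash
python3 -m jog '[0,0,1,0, 0,0,2,0, 0,0,3,0, 0,0,4,0, 0,0,5,0, 0,0,5,0, 0,0,5,0]';python3 meas.py 6 side
```

```text
time_s: 7.47
ee_pos: [0.5356, 0.0449, 0.07]
ee_rot: [-0.006, -0.707, -0.006, 0.707]
wrist_force: [0.8, 0.7, -0.8]
finger_gap: 0.0427
7.4667 [0.5356 0.0449 0.07  ] [ 0.768   0.6612 -0.8216]
side [0.4632 0.0463 0.0151 0.0004] 0.6850105583311005 relyaw 0.0016776709371522074 band x mm (rect) 2.2689346409359157 (gold) 3.1009559583182607 y 64.15976279923511
```

The band is about 0.7 mm behind the edge. Now I retreat backward, go up, and move clear of the top view.

```bash
python3 -m jog '[0,0,-10,0, 0,0,-30,0, 0,0,-40,0, -30,0,-40,0, -70,0,-40,0, -110,0,-40,0, -150,0,-40,0, -180,0,-40,0]' && python3 -m jog '[0,250,100,0, 0,250,100,0, 0,250,100,0, 0,250,100,0, 0,250,100,0, 0,250,100,0, 0,250,100,0, 0,250,100,0]' && python3 -m jog '[0,200,100,0, 0,200,100,0, 0,200,100,0, 0,200,100,0, 0,200,100,0, 0,200,100,0, 0,200,100,0, 0,200,100,0]';python3 meas.py 7 side,top
```

```text
time_s: 8.18
ee_pos: [0.5765, 0.0459, 0.2535]
ee_rot: [0.006, 0.708, 0.007, -0.706]
wrist_force: [0.8, -0.2, 0.0]
finger_gap: 0.0427
time_s: 8.85
ee_pos: [0.4784, -0.2112, 0.2501]
ee_rot: [-0.005, -0.707, -0.004, 0.707]
wrist_force: [-0.1, -0.3, -0.7]
finger_gap: 0.0426
time_s: 9.52
ee_pos: [0.384, -0.4084, 0.2498]
ee_rot: [-0.006, -0.707, -0.006, 0.707]
wrist_force: [0.3, 0.0, -0.5]
finger_gap: 0.0427
9.5167 [ 0.384  -0.4084  0.2498] [ 0.2966  0.0031 -0.5035]
side [0.4628 0.0462 0.0136 0.0004] 0.8866867185759602 relyaw 0.00018664989698726278 band x mm (rect) 1.866589207746558 (gold) 3.120813015967436 y 64.12351170801247
top [ 0.4651  0.0413  0.0067 -0.0013] 0.30825940955448405 relyaw -0.010495760012219909 band x mm (rect) 1.671426443991264 (gold) 1.5013496503556851 y 69.77418093662263
```

View pics/side7.png

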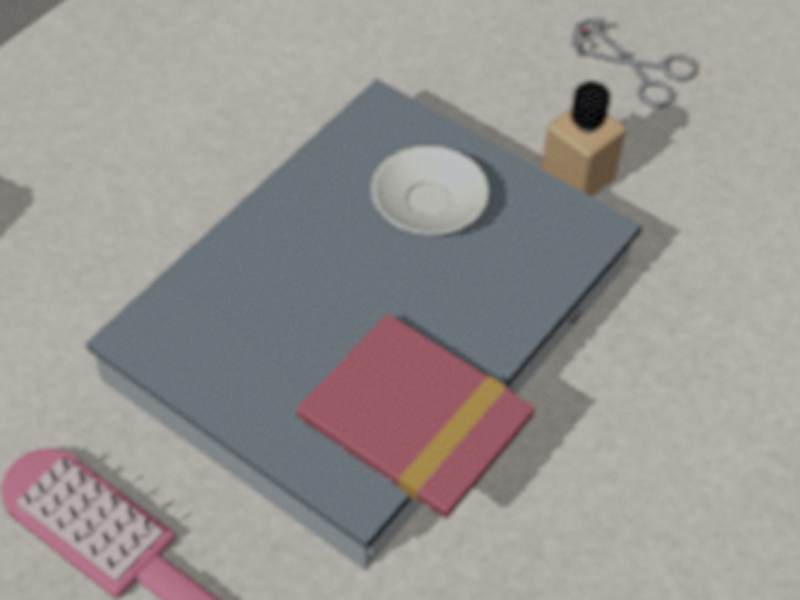

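View pics/top7.png

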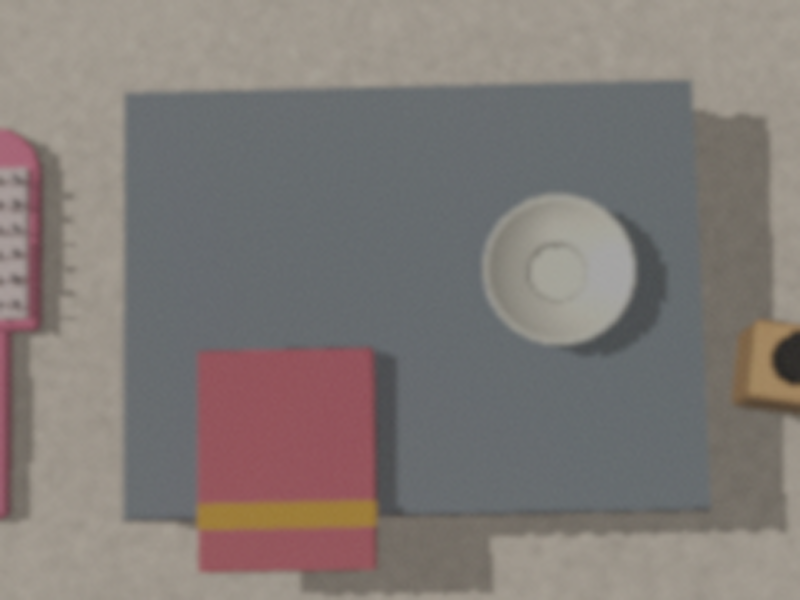

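Both views show the band on the front edge: top 1.0 mm and side 0.7 mm behind it after the edge correction. The palette is flat and square, and the other items haven't moved.

```bash
python3 -c "
from cell import bot
print(bot.finish_job(), bot.sense()['time_s'])"
```

```text
the job is handed in; nothing more can be done
the job is handed in; nothing more can be done
```

I pushed the palette about 103 mm to the tier's front with two half-open fingertips against its back end. That also turned it square to the edge. I then backed off, moved the arm clear and handed the job in shortly after 9.6 s of the 34 s allowed; no verdict is reported.

**Last checks, with the arm clear:**
- **Band position:** the band's centre is about 1 mm behind the front edge (side camera 0.7 mm, top camera 1.0 mm; 7 mm allowed). Before correcting for where the front edge lies, the fits read 1.5 to 3.1 mm.
- **Squareness:** the two cameras differ slightly, at 0.000 and −0.010 rad, both well inside 0.15 rad.
- **Palette:** it looks flat on the tier in both pictures.
- **Bystanders:** the dish, perfume bottle, hairbrush and curler look unmoved. I compared pictures by eye and did not measure them.

When I first lowered the gripper, the fingertips apparently brushed the tier lightly, with about 10 N upward. I raised them 2 mm before the rest of the push, and the force dropped to near zero.

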